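# Ready the parts dryer: timer wheel and hot tray

### The job

Get the parts dryer ready for the next batch: roll its timer thumbwheel with a fingertip until the window shows 5, and draw the hot tray fully out to its stop with the tray hook in the hole of the tray's tongue. Do not touch the hot tray with the gripper or arm, keep the steel hook off the plastic wheel, and finish with the hook laid back in its cradle.

Things in the scene. Friction and masses are not known exactly. Their poses are not given: they have to be found in the camera images.
- dryer: fixed pale parts dryer, 150 (x) x 190 (y) x 93 mm high; origin at the centre of its underside, x to its back, y to its left (where the tray leaves), z up. A thumbwheel stands out of a slot in its flat top (slot 43 mm before and behind the wheel's axis); right of the wheel a grey hood, as high as the wheel, covers the number drum and has one window facing forward and up
- wheel_mid (a point): point on the thumbwheel's axis in the middle of its ridged rim, 20 mm in front and 22 mm left of the dryer's origin, 75 mm up; the wheel turns about the dryer's y axis. The dryer's top is 18 mm above this point; the hood of the number drum begins 25 mm to the right of it
- wheel_rim: the black thumbwheel and its white number drum; origin on the axis, 22 mm right of wheel_mid; it turns with the wheel. Rim 44 mm wide, smooth core of radius 29 mm, eight 7 mm thick ridges along y, 45 degrees apart, reaching radius 40 mm. At every click stop one ridge stands 22.5 degrees in front of the top and one 22.5 degrees behind it
- timer_wheel (a joint): turn of the thumbwheel in rad: 0 shows number 0, each click of 0.785 rad (45 degrees) the next, up to 7, with end stops at 0 and 7; number 5 is at 3.927. Rolling its top away from the front (to the dryer's +x) raises the number. Sprung click stops (about 2 N at the rim) pull it into the nearest number. It starts at 0, 1, 2 or 3
- tray (a joint): travel of the sliding tray in m, 0 shut, 0.07 at the outer stop; it leaves to the dryer's left (+y) and stays where it is left (friction about 1.5 N)
- tray_pan: the bright metal hot tray with a 124 x 29 mm front plate on the dryer's left side, and on that a level tongue 50 mm wide, 38 mm long, 4 mm thick, its upper face 22 mm above the counter; axes as the dryer's. When shut its origin is the dryer's origin
- tray_hole (a point): centre of the round 22 mm finger hole through the tray's tongue, at the tongue's upper face, 20 mm out from the tray's front plate
- tray_hook: loose tray hook, 100 g: red handle 100 x 18 x 22 mm (x, y, z) with the origin at its centre, a 6 mm steel rod runs on from its +x end and bends straight down 85 mm from the origin, to 45 mm below it. It lies level in its cradle, hooked end down and free, and is gripped from above across its 18 mm
- hook_tip (a point): lower end of the hook's downward steel prong, at (85, 0, -45) mm from the hook's origin
- cradle: fixed grey cradle, 104 x 56 mm base, x along the hook; two saddles 10 mm thick at 37 mm either side of the middle, 55 mm high, with cheeks that flare from 22 mm apart at the saddle to 45 mm at 77 mm height; the middle 64 mm are open for the fingers. Origin at the centre of its underside
- cradle_seat (a point): where the hook's origin lies when the hook rests in the cradle, 66 mm above the cradle's origin; the hook's x axis runs along the cradle's x

How it is judged:
By the outcome, as a careful person would: the job done as asked, in the order asked, and still so for the second after the job is handed in, with the robot touching nothing.
It also fails if it takes over 72 s, if anything falls off the work surface, if the arm or the gripper's body presses on something with over 40 N, if the wrist force passes 120 N, or if a joint passes its speed limit or range.

### The arm

A 6-joint arm with a two-finger parallel gripper is mounted at the origin on a cart in front of the work surface, level with it; the furniture and walls round the work are solid. World frame = base frame: x ahead of the robot, y to its left, z up, the work surface at z = 0. Lengths are in mm, angles in rad, forces in N, time in s.
With the tool pointing down it reaches from about 325 to 875 mm from the base axis. Payload 4.4 kg.
Tool frame: the origin (TCP) lies where the fingers leave the gripper's body, on its centre line; the fingertips stand 73 mm ahead of it and the grasp point (between the pads) lies 54 mm ahead of it; z points along the fingers, y is the line along which they close (so a half turn about z gives the same grasp; the last joint's range is limited). The gripper opens to 85 mm and grips with 20 to 120 N. Pads are 22 mm wide; open, the fingers measure 114 mm over their backs; the gripper's body (76 mm by 85 mm) begins 54 mm behind the grasp point. The pads swing forward as they close: fully open they stand 13 mm farther back than shut.
Start: joints at [1.149, 0.207, 1.542, -0, 1.393, -0.15], TCP at [153.824, 554.045, 303.882] pointing down, gripper open.
Joint ranges: [-2.73, 2.73], [-0.86, 2.22], [0.23, 2.46], [-1.11, 4.25], [0.08, 2.63], [-2.82, 2.82]. Speed limits (rad/s): [2.79, 2.79, 3.14, 3.14, 3.14, 3.14].

### API

Orientations are given as a 3x3 rotation matrix whose columns are the frame's x, y, z axes.
In Python, from plant import ctrl gives the robot as it stands. Calls block until the motion is done:
- ctrl.move_ptp(position, orientation): joint-space move of the TCP to a pose.
- ctrl.move_l(position, rot=None, vel=150, threshold=None): straight line of the TCP; rot=None keeps the orientation; vel is the mean speed in mm/s. With threshold (N) it stops when the force on the tool has changed by that much, and returns True; else False.
- ctrl.set_joints(angles): joint-space move.
- ctrl.gripper_to(opening, force=None): finger opening in mm; force is the grip in N (None keeps the last); returns when the fingers have stopped.
- ctrl.hold(seconds).
- ctrl.solve_ik(position, orientation): joint angles nearest the present ones, or None.
- ctrl.read_state(): the state.
- ctrl.grab_frame(name): name is "scene" or "top" or "wrist"; returns the picture (400x640x3 uint8, red, green, blue); there is no depth.
- ctrl.camera_params(name): a dict with "mtx" (3x3 intrinsics, pixels), "R" (3x3) and "t" (3): a world point X has camera coordinates R X + t; the wrist camera has in their place "T_tool_cam" (4x4, takes a point from camera to tool coordinates, whose origin is the TCP and whose axes are the flange's). Camera axes: x right, y down, z forward; pixel columns grow to the right and rows downward; lengths in mm; the calibration is good to about 2 mm. The wrist camera is an equidistant fisheye: a pixel r from the principal point sees the ray r / f radians off the axis. A picture is of the moment at which its call begins: read the wrist's pose just before it. camera_params takes no time and is no camera call.
A pose or a line that the arm cannot do raises ctrl.MotionError and nothing moves.
- ctrl.finish_job(): hands the job in; it is judged then, once.
The state is a dict: "t": time; "q": joint angles; "qvel": joint speeds; "tau": joint torques, N m; "eef_pos": TCP position; "eef_rot": TCP orientation; "force": force on the tool from outside, world axes, zero at the start; "wrist_torque": the same for the moment, N m; "grip_width": finger opening in mm; "grasp_force": force on a finger pad.
Only numpy, scipy, OpenCV 4.12 (cv2) and the standard library are available. Lean on these libraries where they do the work, as an engineer would, in place of code of your own. Each camera call takes 0.05 s, during which the arm holds its last target. There are 200 camera calls.

## Working session

There is one attempt and no reset: what is moved stays moved. The work goes in short steps, each a Python script; the robot and the scene stay as the last script left them, time stands still between calls to the robot, and variables do not carry over. Pictures are saved under pics/ and viewed, at most 10 in all, crops included, and the job is handed in when it is done.

```bash
ls; mkdir -p pics
python3 - <<'E'
from plant import ctrl
import cv2
for n in("scene","top","wrist"):
    im=ctrl.grab_frame(n); cv2.imwrite(f"pics/{n}0.png",im[:,:,::-1])
    print(n,ctrl.camera_params(n))
E
```

```text
pics
plant.py
scene {'mtx': array([[504.78047007,   0.        , 319.21533673],
       [  0.        , 504.78047007, 196.02701982],
       [  0.        ,   0.        ,   1.        ]]), 'R': array([[-0.97080928,  0.23935715,  0.01541103],
       [ 0.15264147,  0.6661047 , -0.73007199],
       [-0.18501331, -0.7064083 , -0.68319645]]), 't': array([ 470.23515758,   81.88888488, 1400.30590934])}
top {'mtx': array([[496.08958321,   0.        , 322.66985746],
       [  0.        , 496.08958321, 200.71009306],
       [  0.        ,   0.        ,   1.        ]]), 'R': array([[-0.04468282, -0.99899545,  0.00339578],
       [-0.97674542,  0.04297362, -0.21005155],
       [ 0.20969461, -0.01270251, -0.97768442]]), 't': array([-114.65093571,  454.41003409, 1202.38788176])}
wrist {'mtx': array([[309.70691629,   0.        , 320.71570814],
       [  0.        , 309.70691629, 198.62607265],
       [  0.        ,   0.        ,   1.        ]]), 'T_tool_cam': array([[-7.83341805e-05, -9.47398761e-01, -3.20055590e-01,
         8.14757213e+01],
       [ 9.99999853e-01,  9.73920659e-05, -5.33042687e-04,
        -3.91942744e-01],
       [ 5.36174856e-04, -3.20055585e-01,  9.47398615e-01,
        -7.03093365e+01],
       [ 0.00000000e+00,  0.00000000e+00,  0.00000000e+00,
         1.00000000e+00]])}
```

Run:
```python
import cv2,numpy as np
a=cv2.imread("pics/scene0.png");b=cv2.imread("pics/top0.png")
cv2.imwrite("pics/both.png",cv2.resize(np.vstack([a,b]),(480,600)))
```

```text
(no output)
```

View pics/both.png

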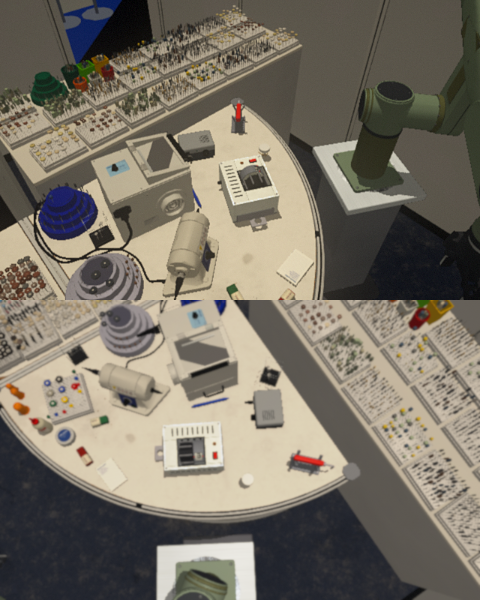

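View pics/top0.png

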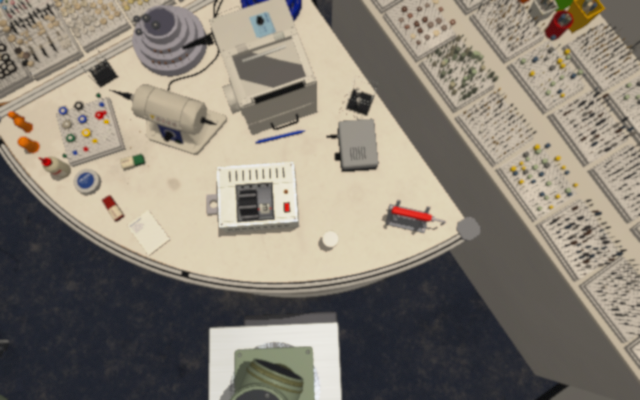

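Top view: dryer centred near (257,197) with the tongue at (213,204). The hook handle is at (411,213) and its rod end at (441,222). Next I get rough positions and move the wrist camera over each.

```bash
cat > h.py <<'E'
import numpy as np, cv2
from plant import ctrl
from scipy.optimize import least_squares
def ray(name,uv,pose=None):
    p=ctrl.camera_params(name);K=p["mtx"];x=(uv[0]-K[0,2])/K[0,0];y=(uv[1]-K[1,2])/K[1,1]
    if name=="wrist":
        r=np.hypot(x,y)+1e-9;d=np.array([np.sin(r)*x/r,np.sin(r)*y/r,np.cos(r)])
        T=p["T_tool_cam"];pos,R=map(np.array,pose)
        return pos+R@T[:3,3],R@T[:3,:3]@d
    d=p["R"].T@np.array([x,y,1]);return -p["R"].T@p["t"],d/np.linalg.norm(d)
def atz(o,d,z): return o+d*(z-o[2])/d[2]
def tri(rays):
    A=np.zeros((3,3));b=np.zeros(3)
    for o,d in rays:
        P=np.eye(3)-np.outer(d,d);A+=P;b+=P@o
    X=np.linalg.solve(A,b)
    return X,[round(float(np.linalg.norm((np.eye(3)-np.outer(d,d))@(X-o))),1) for o,d in rays]
def down(yaw):  # tool x at angle yaw, z down
    c,s=np.cos(yaw),np.sin(yaw);return np.array([[c,s,0],[s,-c,0],[0,0,-1.]])
def project(X,pose):
    p=ctrl.camera_params("wrist");K=p["mtx"];T=p["T_tool_cam"];pos,R=map(np.array,pose)
    c=T[:3,:3].T@(R.T@(np.array(X,float)-pos)-T[:3,3]);r=np.hypot(c[0],c[1])+1e-9
    return K[:2,2]+K[0,0]*np.arctan2(r,c[2])*c[:2]/r
E
python3 - <<'E'
from h import *
for n,uv,z in [("dryer",(257,190),93),("tongue",(213,204),22),("hookL",(392,209),77),("hookR",(432,217),77),("rodend",(441,222),66),("cup",(330,240),60),("greybox",(358,150),60)]:
    print(n,atz(*ray("top",uv),z).round())
s=ctrl.read_state();print(s["t"],s["eef_rot"].round(2) if hasattr(s["eef_rot"],"round") else s["eef_rot"])
E
```

```text
dryer [473.  25.  93.]
tongue [458. 147.  22.]
hookL [ 414. -303.   77.]
hookR [ 390. -400.   77.]
rodend [ 379. -423.   66.]
cup [ 347. -148.   60.]
greybox [ 575. -231.   60.]
0.15 [[-0.96  0.27 -0.  ]
 [ 0.27  0.96 -0.  ]
 [ 0.   -0.   -1.  ]]
```

Run:
```python
from h import *
import json
R=down(np.pi);P={}
for i,p in enumerate([(420,90,270),(470,-20,270),(400,-300,250),(400,-390,250)]):
    try: ctrl.move_ptp(p,R)
    except ctrl.MotionError as e: print(i,e); continue
    ctrl.hold(0.3)
    s=ctrl.read_state();P[i]=[np.array(s["eef_pos"]).tolist(),np.array(s["eef_rot"]).tolist()]
    cv2.imwrite(f"pics/w{i}.png",ctrl.grab_frame("wrist")[:,:,::-1])
json.dump(P,open("P.json","w"));print(ctrl.read_state()["t"],P)
a=cv2.imread("pics/w0.png");b=cv2.imread("pics/w1.png");
```

```text
5.6 {0: [[419.9886059249213, 90.40880568398894, 269.98785868456423], [[-0.9999996170128118, -0.0008745775948883572, -3.2988786983345146e-05], [-0.0008745789316009709, 0.9999996167345306, 4.0527573206200055e-05], [3.295332983236649e-05, 4.055640898273327e-05, -0.9999999986346281]]], 1: [[469.6951260879457, -19.049788228745275, 270.014497251125], [[-0.999998557803113, -0.0016978024165862733, -4.311204503090935e-05], [-0.0016978071872790158, 0.999998552578964, 0.00011086357400263592], [4.292375818579026e-05, 0.00011093661005544095, -0.9999999929253098]]], 2: [[400.53100944551363, -299.18114489102385, 250.12581015458235], [[-0.999998431856674, -0.0017563931475005645, 0.0002266435626279082], [-0.0017564085497039589, 0.9999984552164702, -6.777668908568536e-05], [-0.00022652417000042127, -6.817466149333186e-05, -0.9999999720195075]]], 3: [[400.1701325100508, -388.9711466070675, 250.00104823705416], [[-0.9999992442430179, -0.0012257180025277185, -9.554460618130446e-05], [-0.0012257501519961644, 0.9999991919304226, 0.0003371573326655371], [9.513126916230226e-05, 0.0003372741916720929, -0.9999999385980787]]]}
```

View pics/w0.png

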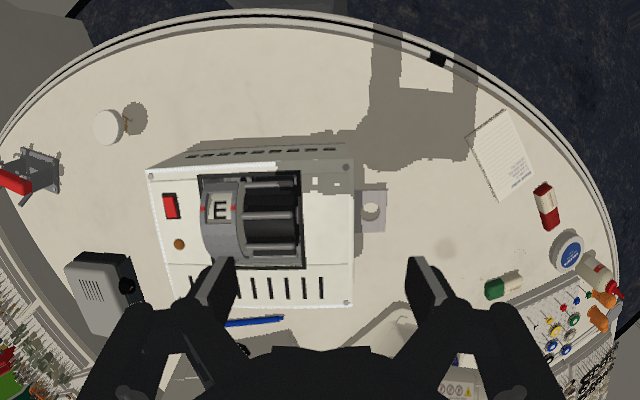

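View pics/w2.png

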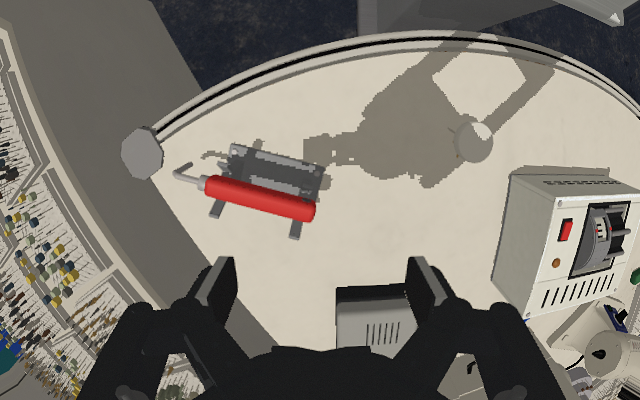

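w0: the dryer's top is roughly at x 148–352, y 165–305, the tongue hole at (372,208), and the window at (219,209) shows what looks like an inverted 3. w2: the handle runs from about (207,187) to (314,213). I'll enlarge both.

Run:
```python
from h import *
import json
P=json.load(open("P.json"))
W=[cv2.imread(f"pics/w{i}.png") for i in range(4)]
def crop(i,x,y,w,h,k):
    return cv2.resize(W[i][y:y+h,x:x+w],(w*k,h*k),interpolation=cv2.INTER_CUBIC)
c1=project((473,45,93),P["1"]);print(c1,project((400,-350,70),P["3"]))
# composite: each 400x300 => two 2x... use 266x200 at 3x? do two pics
a=crop(0,135,145,266,150,3)
x1=int(c1[0])-133;y1=int(c1[1])-75;b=crop(1,x1,y1,266,150,3)
cv2.imwrite("pics/dry.png",np.vstack([a,b]));print("dry b origin",x1,y1)
c3=project((400,-350,70),P["3"]);x3=max(0,int(c3[0])-100);y3=int(c3[1])-50
cv2.imwrite("pics/hk.png",np.vstack([crop(2,150,130,200,110,4)[:300],crop(3,x3,y3,200,75,4)]));print("hk b origin",x3,y3)
```

```text
[395.92370199 200.3101215 ] [367.03793791 195.29575579]
dry b origin 262 125
hk b origin 267 145
```

View pics/dry.png

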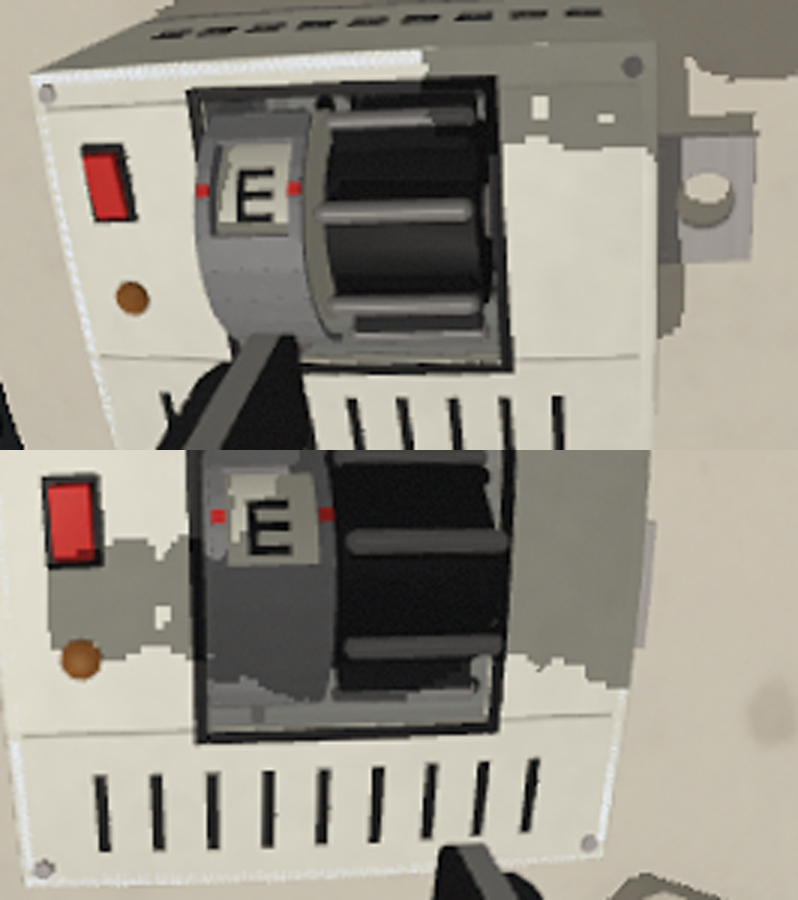

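View pics/hk.png

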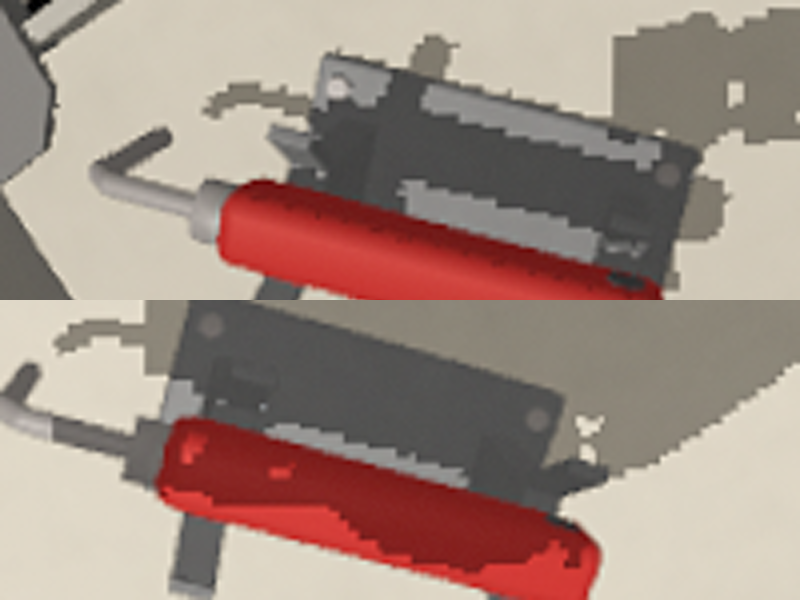

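The window digit is an upside-down 3, so the wheel starts at 3 and needs two clicks. Enlarged, the hole's upper rim is centred at w0 (370.3,211.7), the rod bend at w2 (176,173) / w3 (269,171), and the prong tip at w2 (191,164) / w3 (274,163). Now I fit the poses.

Run:
```python
from h import *
import json
P=json.load(open("P.json"))
r=lambda i,u:ray("wrist",u,P[str(i)])
for n,a,b in [("switch",(170.7,206.3),(286.3,149.3)),("lamp",(179,244),(289,194.7)),("slotBL",(305.7,268.3),(427.7,218.7))]:
    print(n,tri([r(0,a),r(1,b)]))
for n,a,b in [("bend",(176.3,173),(269,171.3)),("tip",(190.8,164.5),(274,163)),("collar",(199.3,183.3),(299.5,183))]:
    print(n,tri([r(2,a),r(3,b)]))
for n,i,u in [("FR",0,(145.7,170)),("FL",0,(353.3,160)),("BR",1,(271,270)),("BL",1,(463,260))]: print(n,atz(*r(i,u),93).round(1))
C=[(0,(145.7,170),(-75,-95)),(0,(353.3,160),(-75,95)),(1,(271,270),(75,-95)),(1,(463,260),(75,95))]
def f(p):
    c,s=np.cos(p[3]),np.sin(p[3])
    return np.concatenate([project((p[0]+c*a-s*b,p[1]+s*a+c*b,p[2]),P[str(i)])-u for i,u,(a,b) in C])
o=least_squares(f,[473,25,93,0]);print("dryer",o.x.round(3),o.fun.round(1))
x,y,z,yaw=o.x;c,s=np.cos(yaw),np.sin(yaw)
for zz in (20,22,24):
    h=atz(*r(0,(370.3,211.7)),zz);d=h[:2]-[x,y];print("hole",h.round(1),"in dryer",(c*d[0]+s*d[1]).round(1),(-s*d[0]+c*d[1]).round(1))
print("hole top cam",atz(*ray("top",(213,204)),22).round(1))
# hook by silhouettes
def feats(hull):
    m=cv2.moments(hull.astype(np.float32).reshape(-1,1,2));cx,cy=m["m10"]/m["m00"],m["m01"]/m["m00"]
    a=.5*np.arctan2(2*m["mu11"],m["mu20"]-m["mu02"]);return np.array([cx,cy,a*50,np.sqrt(m["m00"])])
M={}
for i in(2,3):
    im=cv2.imread(f"pics/w{i}.png").astype(int);k=((im[:,:,2]>90)&(im[:,:,1]<70)&(im[:,:,0]<70)).astype(np.uint8)
    k[:,:150]=0;k[:130]=0;k[260:]=0
    n,l,st,_=cv2.connectedComponentsWithStats(k);j=1+st[1:,4].argmax();print(st[j])
    M[i]=feats(cv2.convexHull(np.argwhere(l==j)[:,::-1].astype(np.float32)).reshape(-1,2))
def g(p,show=0):
    c,s=np.cos(p[3]),np.sin(p[3]);o=[]
    for i in M:
        pts=[project((p[0]+c*a-s*b,p[1]+s*a+c*b,p[2]+e),P[str(i)]) for a in(-50,50) for b,e in((-9,8),(-9,-8),(9,8),(9,-8),(6,11),(-6,11),(6,-11),(-6,-11))]
        o.append(feats(cv2.convexHull(np.array(pts,np.float32)).reshape(-1,2))-M[i])
    return np.concatenate(o)
o=least_squares(g,[402,-350,66,-1.8],diff_step=1e-3);print("hook",o.x.round(3),o.fun.round(1))
```

```text
switch (array([428.83426236, -47.53435883,  95.47877875]), [0.3, 0.3])
lamp (array([467.55492562, -46.36271158,  94.57070397]), [0.1, 0.1])
slotBL (array([489.73769816,  75.89884238,  94.25360171]), [0.2, 0.2])
bend (array([ 381.74217717, -434.8474581 ,   59.59889955]), [0.3, 0.3])
tip (array([ 382.38085708, -436.07485495,   21.28427564]), [0.1, 0.1])
collar (array([ 389.34617751, -407.52724488,   69.87522085]), [0.1, 0.1])
FR [394.3 -70.8  93. ]
FL [388.6 116.2  93. ]
BR [542.6 -66.5  93. ]
BL [535.7 121.7  93. ]
dryer [4.66757e+02 2.49160e+01 8.97120e+01 3.70000e-02] [ 0.2  0.3  0.6 -1.1 -0.1  0.5 -0.9  0.5]
hole [461.9 145.1  20. ] in dryer -0.4 120.2
hole [461.1 144.7  22. ] in dryer -1.2 119.9
hole [460.3 144.4  24. ] in dryer -2.0 119.6
hole top cam [458.3 147.   22. ]
[ 204  175  112   47 2366]
[ 306  174  111   48 2456]
hook [ 407.088 -354.189   55.845   -1.84 ] [ 0.9 -0.4  0.1  0.8 -0.9  0.3 -0.1  0.9]
```

```bash
cat >> h.py <<'E'
D=np.array([465.5,25.0]);YAW=0.034
RD=np.array([[np.cos(YAW),-np.sin(YAW)],[np.sin(YAW),np.cos(YAW)]])
def dw(a,b,z): return np.append(D+RD@np.array([a,b]),z)
HK=np.array([404.,-353.5]);HY=-1.841
E
python3 - <<'E'
from h import *
for y in (np.pi/2+YAW,-np.pi/2+YAW): print(y,ctrl.solve_ik(dw(-10,70,220),down(y)))
for y in (HY,HY+np.pi): print(y,ctrl.solve_ik([404,-353,150],down(y)))
for y in (-np.pi/2,np.pi/2): print(y,ctrl.solve_ik([460,230,120],down(y)),ctrl.solve_ik([460,300,120],down(y)))
E
```

```text
1.6047963267948966 [ 1.85463078e-02  5.77938737e-02  1.89496407e+00 -4.44089210e-16
  1.18883471e+00 -1.54536922e-02]
-1.5367963267948965 None
-1.841 [-8.79501129e-01  3.06002578e-01  1.76749588e+00 -4.44089210e-16
  1.06809420e+00  2.53229520e+00]
1.3005926535897931 [-8.79501129e-01  3.06002578e-01  1.76749588e+00 -4.44089210e-16
  1.06809420e+00 -6.09297455e-01]
-1.5707963267948966 None [ 4.20289242e-01  3.75325674e-01  1.74884575e+00 -4.44089210e-16
  1.01742123e+00 -2.72130341e+00]
1.5707963267948966 [ 2.95244890e-01  3.13516445e-01  1.83623520e+00 -4.44089210e-16
  9.91841004e-01  2.95244890e-01] [ 4.20289242e-01  3.75325674e-01  1.74884575e+00 -4.44089210e-16
  1.01742123e+00  4.20289242e-01]
```

Run:
```python
from h import *
R=down(np.pi/2+YAW)
ctrl.gripper_to(60,20);print(ctrl.read_state()["grip_width"])
ctrl.move_ptp(dw(-10,70,190),R)
hit=ctrl.move_l(dw(-10,70,145),vel=25,threshold=2.5)
z=ctrl.read_state()["eef_pos"][2];print("hit",hit,z)
ctrl.move_l(dw(-10,70,z+35),vel=200)
L=z-93   # tip to TCP
print("L",L)
if hit and 58<L<75:
    g=ctrl.read_state()["grip_width"]/2
    W=lambda x,h:dw(-20+x+g,22,75+h+L)   # pad face of front finger at wheel x, tip at height h over axis
    for k in range(2):
        ctrl.move_l(W(-25,52),vel=250)
        for x,h,v in [(-25,27,100),(-14,30,60),(0,32,60),(8,32,60)]:
            ctrl.move_l(W(x,h),vel=v);print(x,np.array(ctrl.read_state()["force"]).round(1))
        ctrl.move_l(W(5,32),vel=60)
        ctrl.move_l(W(5,52),vel=150)
    ctrl.move_ptp([420,130,270],down(np.pi))
    s=ctrl.read_state();print(s["t"],s["eef_pos"])
    im=ctrl.grab_frame("wrist")[:,:,::-1];cv2.imwrite("pics/w5.png",im)
    pose=(s["eef_pos"],s["eef_rot"]);u=project(dw(-20,-20,110),pose);h=project(dw(0,120,22),pose);print(u,h)
    u,h=u.astype(int),h.astype(int)
    c=lambda p:cv2.resize(im[max(0,p[1]-40):p[1]+35,max(0,p[0]-50):p[0]+50],(400,300),interpolation=cv2.INTER_CUBIC)
    cv2.imwrite("pics/w5c.png",np.hstack([c(u),c(h)]))
```

```text
59.791806314054156
hit True 160.55170128342965
L 67.55170128342965
-25 [ 0.3 -0.3  0.1]
-14 [-0.7  0.5  0.6]
0 [-0.2  0.3  0.4]
8 [ 0.1  0.4 -0.1]
-25 [-0.2 -0.1  0.7]
-14 [-1.2 -0.3  0.6]
0 [0.1 0.4 0.2]
8 [ 0.2 -0.1 -0.3]
15.2833 [419.81141825 129.84793199 269.37856006]
[179.07025166 231.65327806] [335.23384449 212.56737958]
```

View pics/w5c.png

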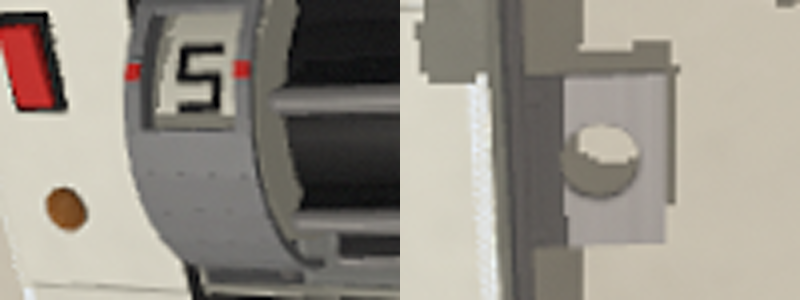

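The window reads 5, and the hole is at (334.7,212.2) against a prediction of (335.2,212.6), so the dryer model holds. Next I pick up the hook.

Run:
```python
from h import *
R=down(HY+np.pi)
ctrl.gripper_to(50,40)
ctrl.move_ptp([*HK,230],R)
print(ctrl.move_l([*HK,121],vel=120,threshold=6))
s=ctrl.read_state();print(s["eef_pos"],np.array(s["force"]).round(1))
ctrl.gripper_to(5,60)
s=ctrl.read_state();print(s["grip_width"],s["grasp_force"],np.array(s["force"]).round(1),s["eef_pos"])
ctrl.move_l([*HK,185],vel=100)
ctrl.move_l([*HK,260],vel=200)
ctrl.move_ptp(dw(0,205,250),down(np.pi/2+YAW))
s=ctrl.read_state();print(s["t"],s["grip_width"],np.array(s["force"]).round(1),s["eef_pos"])
ctrl.move_l(dw(0,205,150),vel=150);ctrl.hold(.3)
s=ctrl.read_state();im=ctrl.grab_frame("wrist")[:,:,::-1]
pose=(s["eef_pos"],s["eef_rot"])
print("hole",project(dw(0,120,22),pose),"tip exp",project(dw(0,120,s["eef_pos"][2]-54-1-45),pose))
u=project(dw(0,120,40),pose).astype(int);x,y=max(0,u[0]-100),max(0,u[1]-75);print(x,y)
cv2.imwrite("pics/ins.png",cv2.resize(im[y:y+150,x:x+200],None,fx=4,fy=4,interpolation=cv2.INTER_CUBIC))
a=ctrl.grab_frame("top")[:,:,::-1];cv2.imwrite("pics/top6.png",a)
```

```text
False
[ 404.51763765 -354.0085093   121.83239635] [-0.2 -0.6  0.8]
17.351705802493708 59.27212357521057 [-0.2 -1.1  4.6] [ 404.4863556  -354.09593268  122.01860961]
22.2333 17.46818969608672 [-0.6 -1.2 -1.3] [458.99375315 229.13535371 249.9730968 ]
hole [318.9519621  313.66556185] tip exp [318.86097434 337.79854489]
218 253
```

View pics/ins.png

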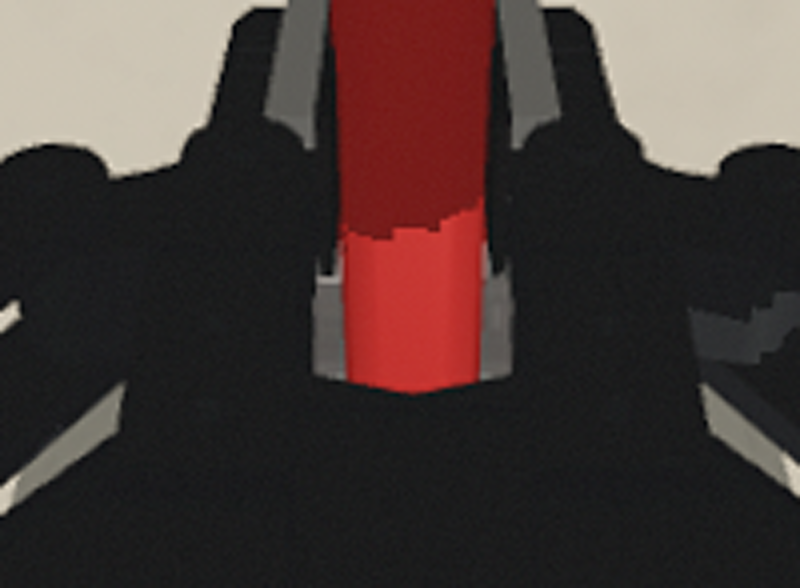

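Run:
```python
from h import *
st=lambda:(lambda s:(round(s["t"],1),np.array(s["eef_pos"]).round(1),np.array(s["force"]).round(1)))(ctrl.read_state())
hit=ctrl.move_l(dw(0,205,110),vel=40,threshold=3);print(hit,*st())
if not hit:
    hit=ctrl.move_l(dw(0,220,110),vel=40,threshold=8);print("pull15",hit,*st())
    if not hit:
        hit=ctrl.move_l(dw(0,298,110),vel=45,threshold=8);print("pull",hit,*st())
    im=ctrl.grab_frame("scene")[:,:,::-1]
    p=ctrl.camera_params("scene");c=p["R"]@dw(0,180,40)+p["t"];u=(p["mtx"]@(c/c[2]))[:2].astype(int);print(u)
    cv2.imwrite("pics/pull.png",cv2.resize(im[u[1]-75:u[1]+75,u[0]-100:u[0]+100],None,fx=4,fy=4,interpolation=cv2.INTER_CUBIC))
```

```text
False 24.6 [458.8 230.  110.3] [ 0.4  0.6 -1.3]
pull15 False 25.1 [458.  245.3 110.1] [ 0.3 -1.1 -1.5]
pull True 26.4 [455.  307.  108.9] [ 0.2 -0.7 -1.2]
[351 310]
```

Run:
```python
from h import *
st=lambda:(lambda s:(round(s["t"],1),np.array(s["eef_pos"]).round(1),np.array(s["force"]).round(1)))(ctrl.read_state())
print(*st())
print(ctrl.move_l(dw(0,290,110),vel=25,threshold=7),*st())
im=ctrl.grab_frame("scene")[:,:,::-1]
cv2.imwrite("pics/pull2.png",cv2.resize(im[235:385,251:451],None,fx=4,fy=4,interpolation=cv2.INTER_CUBIC))
```

```text
26.4 [454.8 306.9 108.7] [-0.2 -0.9 -1.1]
True 26.7 [454.  307.3 107.6] [ 1.2  0.4 -0.2]
```

View pics/pull2.png

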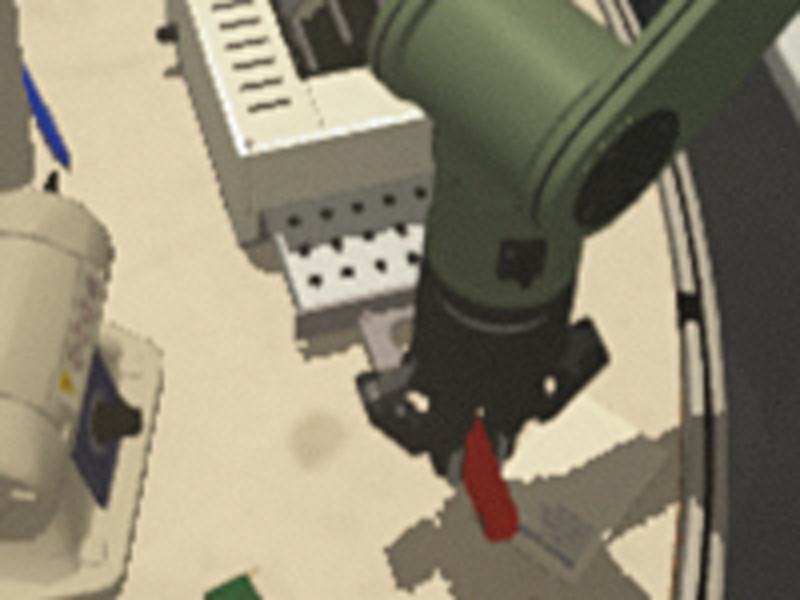

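The scene view shows the tray out, its perforated floor visible at about (350,265) in the crop. Two pulls stopped at the same place, about 70 mm out. Now I unhook and return the hook.

Run:
```python
from h import *
st=lambda:(lambda s:(round(s["t"],1),np.array(s["eef_pos"]).round(1),np.array(s["force"]).round(1),round(s["grip_width"],1)))(ctrl.read_state())
ctrl.move_l(dw(0,274.5,110),vel=40);print(*st())
print(ctrl.move_l(dw(0,274.5,145),vel=60,threshold=5),*st())
ctrl.move_l(dw(0,274.5,260),vel=200)
G=[404.5,-354.1];R=down(HY+np.pi)
ctrl.move_ptp([*G,260],R);ctrl.move_l([*G,180],vel=150);ctrl.hold(.3);print(*st())
s=ctrl.read_state();cv2.imwrite("pics/w8.png",ctrl.grab_frame("wrist")[:,:,::-1])
hit=ctrl.move_l([*G,122],vel=50,threshold=4);print("place",hit,*st())
```

```text
27.1 [456.3 299.  110.1] [ 0.4  0.6 -1.3] 16.9
False 27.8 [456.  299.3 145.1] [-0.9  0.5 -0.9] 17.2
31.9 [ 404.9 -354.6  181.1] [-0.6 -0.3 -1. ] 17.0
place True 33.0 [ 404.2 -353.8  122. ] [-0.5  1.1  6.3] 16.8
```

Run:
```python
from h import *
ctrl.gripper_to(45);ctrl.hold(.3)
p=ctrl.read_state()["eef_pos"];ctrl.move_l([p[0],p[1],250],vel=100)
def shot(X,z,w=133,h=100):
    ctrl.hold(.3);s=ctrl.read_state();im=ctrl.grab_frame("wrist")[:,:,::-1]
    u=project(X,(s["eef_pos"],s["eef_rot"])).astype(int);x=max(0,u[0]-w//2);y=max(0,u[1]-h//2);print(u)
    return cv2.resize(im[y:y+h,x:x+w],(400,300),interpolation=cv2.INTER_CUBIC)
R=down(np.pi)
ctrl.move_ptp([400,-340,250],R);a=shot([395,-380,66],0)
ctrl.move_ptp([420,160,270],R);b=shot(dw(0,150,22),0,200,150);c=shot(dw(-20,0,100),0)
ctrl.hold(.1);d=ctrl.grab_frame("top")[:,:,::-1][150:250,190:323];d=cv2.resize(d,(400,300))
s=ctrl.read_state();print(s["t"],project(dw(0,190,22),(s["eef_pos"],s["eef_rot"])))
cv2.imwrite("pics/fin.png",np.vstack([np.hstack([a,b]),np.hstack([c,d])]))
```

```text
[275 188]
[335 210]
[173 225]
39.7833 [370.91758172 209.91753139]
```

View pics/fin.png

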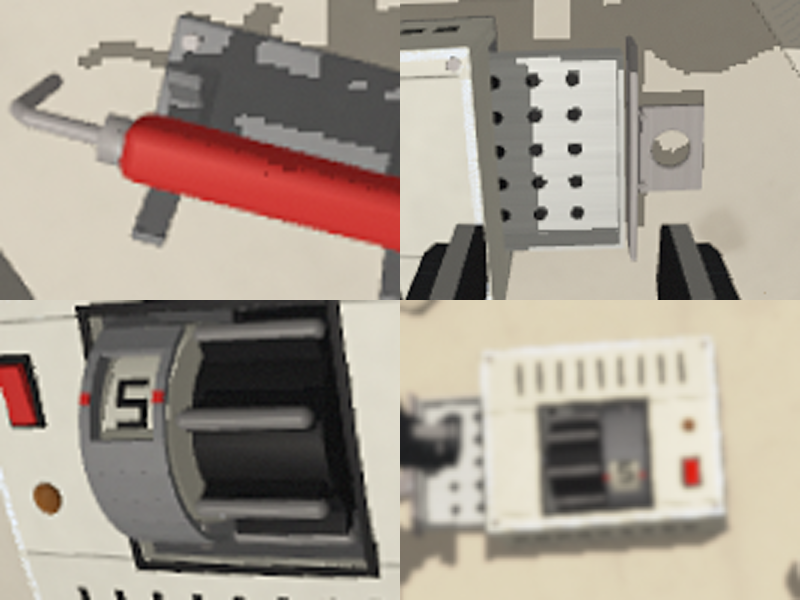

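The hook rests in its cradle, and the window reads 5 (upright in the top camera too). The hole is at (370,209), against (370.9,209.9) predicted for 70 mm of travel.

```bash
python3 -c "
from plant import ctrl
print(ctrl.finish_job())"
```

```text
the job is handed in; nothing more can be done
None
```

I handed the job in at about 40 s: the timer shows 5, the tray is out at its stop and the hook is back in its cradle; I also viewed one enlarged picture at 798 x 900, over your 800 x 600 limit.

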